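# Slacken the left-hand wing nut on the full label roll

## Task

The full label roll, the fat one, is to be changed: slacken the wing nut on top of its stand by about a quarter turn (anything from 65 to 110 degrees will do) and let go of it. This nut has a left-hand thread, so take care never to tighten it further. Leave the wing nut on the nearly used-up thin roll as it is.

Things in the scene. Friction and masses are not known exactly. Their poses are not given: they have to be found in the camera images.
- full_wings (a point): Centre of the wings of the dark steel wing nut on the full roll, on its axis, 101 mm above the table. Wings: one upright plate 72 mm long (point x), 10 thick (y), 28 high, this point half-way up; z up; turns with the nut. Steel disc 46 mm across 26 mm below this point. Fixed stand: white roll 110 mm across, top 70 mm above the table; grey base disc 140 mm across, 14 high.
- full_nut (a joint): The wing nut on the full roll (110 mm across), with a left-hand thread: clockwise slackens, counter-clockwise tightens. Value: angle (rad) clockwise, seen from above, from its hand-tight mark; starts at 0 to 0.15; counter-clockwise lowers it. Turns about a fixed vertical axis without rising, end stops at -0.35 and 2.6, takes about 0.05 N m, stays where left.
- spare_wings (a point): The same point on the identical wing nut of the other fixed stand, which is like the first but whose white roll is thin, only 68 mm across. Same heights, sizes and axes.
- spare_nut (a joint): The wing nut on the thin roll (68 mm across), to be left as it is. Value: angle (rad) clockwise, seen from above, from its hand-tight mark; starts at 0 to 0.15; counter-clockwise lowers it. Turns about a fixed vertical axis without rising, end stops at -0.35 and 2.6, takes about 0.05 N m, stays where left.
Things that resemble listed ones, but are neither listed nor needed, are in the scene too. What is shaped like the part that bears spare_wings but blue or purple is not meant. What is shaped like the part that bears full_wings but purple is not meant.

How it is judged:
At the end, for the whole second after the job is handed in: The wing nut on the full roll stands still between 1.12 and 2.15 rad clockwise of its hand-tight mark; the one on the thin roll still reads between -0.2 and 0.4 rad (value of joint full_nut between 1.12 and 2.15 rad and value of joint spare_nut between -0.2 and 0.4 rad and velocity of joint full_nut between -0.1 and 0.1 rad/s); the robot touches nothing.
It fails at once if the full roll's nut is tightened further (below -0.2 rad) (value of joint full_nut below -0.2 rad).
It fails at once if the thin roll's nut is turned (outside -0.2 to 0.4 rad) (value of joint spare_nut below -0.2 rad or value of joint spare_nut above 0.4 rad).
It also fails if it takes over 35 s, if anything falls off the work surface, if the arm or the gripper's body presses on something with over 40 N, if the wrist force passes 120 N, or if a joint passes its speed limit or range.

## Robot

A 7-joint arm with a two-finger parallel gripper is mounted at the origin on the work surface. World frame = base frame: x ahead of the robot, y to its left, z up, the work surface at z = 0. Lengths are in m, angles in rad, forces in N, time in s.
With the tool pointing down it reaches from about 0.35 to 0.775 m from the base axis. Payload 3.1 kg.
Tool frame: the origin (TCP) lies between the finger pads; the fingertips stand 8 mm ahead of it and the grasp point (between the pads) lies 11 mm behind it (tip_extent is the distance from the TCP to the fingertips, in m); z points along the fingers, y is the line along which they close (so a half turn about z gives the same grasp; the last joint's range is limited). The gripper opens to 85 mm and grips with 20 to 120 N. Pads are 22 mm wide; open, the fingers measure 114 mm over their backs; the gripper's body (76 mm by 85 mm) begins 54 mm behind the grasp point. The pads swing forward as they close: fully open they stand 13 mm farther back than shut.
Start: joints at [1.233, 0.311, 0.014, 1.512, -0.004, 1.319, -0.027], TCP at [0.16, -0.526, 0.239] pointing down, gripper open.
Joint ranges: [-2.7, 2.7], [-0.3, 1.91], [-1.27, 1.3], [0.12, 2.57], [-1.44, 4.58], [0.2, 2.03], [-3.05, 3.05]. Speed limits (rad/s): [2.79, 2.79, 3.14, 3.14, 3.14, 3.14, 3.14].

## Interface

Orientations are given as a unit quaternion [w, x, y, z].
In Python, from station import * gives the robot as it stands.
- The arm moves only by the tool move_arm, never from a script. Its argument "moves" is a list of rows, each a list of 7 numbers: the turn, a rotation vector about the tool's x, y, z in degrees, then the shift along the tool's x, y, z in mm, then the opening, from 0 (shut) to 1 (fully open). A call has 1 to 10 rows; each row is the pose to reach, as a shift and turn from the pose commanded when the call began, along the tool's axes at that moment; what a row does not reach only later rows make up. A row lasts 1/8 s, in which the tool goes at most 62.5 mm and 10.7 degrees, less where a joint would pass 70% of its speed; a pose out of reach is approached as far as the arm can. A call with a gripper value outside its range is refused whole. The fingers move at their own pace and stop on an object; "newtons" is the grip in N (left out, the last holds). Time passes only in rows, so rows that repeat a pose let the fingers close. It gives the time, the measured TCP pose, the force, the opening and the grip force at its end, in the units of the state.
- read_state(): the state, without advancing time (a new reading comes with each control period).
- capture(name): name is "side" or "top" or "wrist"; returns the picture (480x640x3 uint8, red, green, blue); there is no depth.
- camera_info(name): a dict with "intrinsics" (3x3 intrinsics, pixels), "extrinsics" (4x4, takes a point from world to camera coordinates). Camera axes: x right, y down, z forward; pixel columns grow to the right and rows downward; lengths in m; the calibration is good to about 2 mm. The wrist camera is an equidistant fisheye: a pixel r from the principal point sees the ray r / f radians off the axis. A picture is of the moment at which its call begins: read the wrist's pose just before it. camera_info takes no time and is no camera call; for the wrist camera it gives the pose at the moment of the call.
- sign_off(): hands the job in; it is judged then, once.
The state is a dict: "time": time; "joint_positions": joint angles; "dq": joint speeds; "joint_efforts": joint torques, N m; "tcp_pos": TCP position; "tcp_rot": TCP orientation; "ft_force": force on the tool from outside, world axes, zero at the start; "moment": the same for the moment, N m; "grip_width": finger opening in m; "grip_force": force on a finger pad.
Only numpy, scipy, OpenCV 4.12 (cv2) and the standard library are available. Lean on these libraries where they do the work, as an engineer would, in place of code of your own. Each camera call takes 0.05 s, during which the arm holds its last target. There are 200 camera calls.

## Working session

There is one attempt and no reset: what is moved stays moved. The work goes in short steps, Python scripts to look and compute and a tool call to move; the robot and the scene stay as the last step left them, time stands still between calls to the robot, and variables do not carry over. Pictures are saved under pics/ and viewed, at most 10 in all, crops included, and the job is handed in when it is done.

Besides the shell and the picture viewer there is one more tool, called as name(argument=value, ...), one argument or row to a line, values as JSON. move_arm: Moves the arm, as the interface text tells. Its arguments: {"type":"object","properties":{"moves":{"type":"array"},"newtons":{"type":"number"}},"required":["moves"]}

```bash
mkdir -p pics; python3 - <<'E'
from station import *
import cv2,numpy as np
for n in("top","side"):
    i=capture(n); cv2.imwrite(f"pics/{n}0.png",i[...,::-1])
    c=camera_info(n); print(n,np.round(c["intrinsics"],1).tolist(),np.round(c["extrinsics"],4).tolist())
s=read_state();print(s["time"],s["tcp_pos"],s["tcp_rot"],s["grip_width"])
E
```

```text
top [[444.8, 0.0, 317.7], [0.0, 444.8, 235.0], [0.0, 0.0, 1.0]] [[-0.0039, -1.0, 0.0004, -0.026], [-0.9755, 0.0037, -0.2201, 0.5576], [0.2201, -0.0013, -0.9755, 0.8544], [0.0, 0.0, 0.0, 1.0]]
side [[433.7, 0.0, 317.9], [0.0, 433.7, 242.3], [0.0, 0.0, 1.0]] [[0.9802, -0.198, 0.0086, -0.5194], [-0.0961, -0.5129, -0.853, 0.1144], [0.1733, 0.8353, -0.5218, 0.9165], [0.0, 0.0, 0.0, 1.0]]
0.1 [ 0.16013752 -0.52549403  0.23832594] [-1.05819024e-03  9.89079091e-01  1.47381764e-01 -2.19912895e-04] 0.08557057831730466
```

View pics/top0.png

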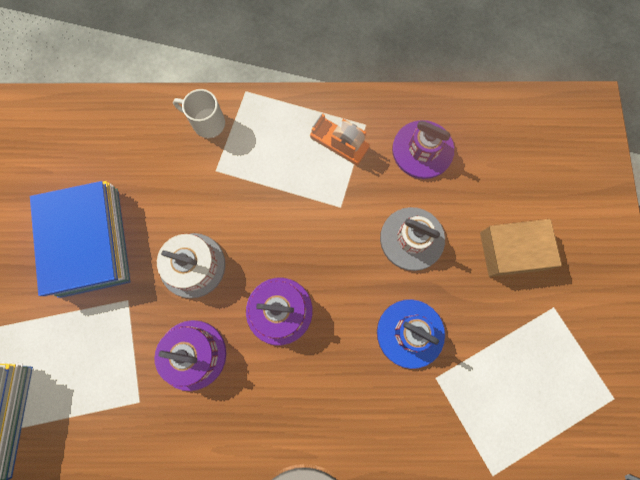

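View pics/side0.png

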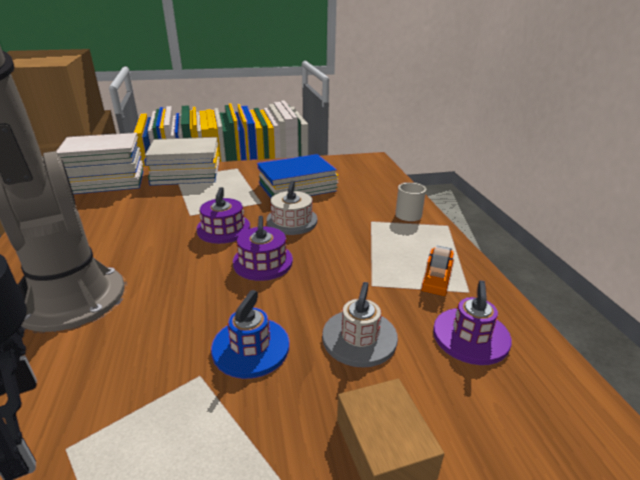

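The top view shows the full white roll at about (190,263), its dark wings running from (163,257) to (196,263). The thin white roll is at (417,233). The purple and blue stands are the ones to ignore.

```bash
cat > h.py <<'E'
from station import *
import cv2,numpy as np
def ray(n,uv,z):
    c=camera_info(n);K=np.array(c["intrinsics"]);E=np.array(c["extrinsics"]);R,t=E[:3,:3],E[:3,3]
    o=-R.T@t;uv=np.atleast_2d(uv).astype(float)
    d=(np.c_[uv,np.ones(len(uv))]@np.linalg.inv(K).T)@R
    return o+d*((z-o[2])/d[:,2])[:,None]
def proj(n,p):
    c=camera_info(n);K=np.array(c["intrinsics"]);E=np.array(c["extrinsics"])
    q=K@(E[:3,:3]@p+E[:3,3]);return q[:2]/q[2]
E
python3 - <<'E'
from h import *
im=cv2.imread("pics/top0.png")
g=im.max(2)
for nm,(x0,y0,x1,y1) in dict(full=(155,240,203,280),spare=(398,212,445,245)).items():
    m=np.zeros(g.shape,np.uint8);m[y0:y1,x0:x1]=(g[y0:y1,x0:x1]<75)*255
    n,l,st,ce=cv2.connectedComponentsWithStats(m);k=1+np.argmax(st[1:,4])
    ys,xs=np.where(l==k)
    w=ray("top",np.c_[xs,ys],0.111)[:,:2]
    r=cv2.minAreaRect((w*1000).astype(np.float32));c=w.mean(0)
    ev,V=np.linalg.eigh(np.cov((w-c).T));d=V[:,1]
    print(nm,st[k],r,c,np.degrees(np.arctan2(d[1],d[0])),np.hypot(*c))
# grey base/white roll: base outline of full
hsv=cv2.cvtColor(im,cv2.COLOR_BGR2HSV)
m=np.zeros(g.shape,np.uint8);s=(slice(225,305),slice(150,235));m[s]=((hsv[s][...,1]<60)&(hsv[s][...,2]>150))*255
cs,_=cv2.findContours(m,cv2.RETR_EXTERNAL,cv2.CHAIN_APPROX_NONE);c=max(cs,key=cv2.contourArea)
e=cv2.fitEllipse(c);print(e,ray("top",e[0],0.07))
# steel disc center
b=cv2.resize(im[225:310,150:235],None,fx=6,fy=6,interpolation=cv2.INTER_CUBIC);
sd=cv2.imread("pics/side0.png");b2=cv2.resize(sd[170:240,255:325],(510,510),interpolation=cv2.INTER_CUBIC)
cv2.imwrite("pics/c.png",cv2.resize(np.hstack([b,b2]),(800,400)))
E
```

```text
Traceback (most recent call last):
ValueError: attempt to get argmax of an empty sequence
```

```bash
python3 - <<'E'
from h import *
im=cv2.imread("pics/top0.png")
g=im.max(2)
print(g[250:272:2,160:200:3])
hsv=cv2.cvtColor(im,cv2.COLOR_BGR2HSV)
for nm,(x0,y0,x1,y1) in dict(full=(155,240,200,275),spare=(398,212,445,245)).items():
    s=(slice(y0,y1),slice(x0,x1));m=np.zeros(g.shape,np.uint8);m[s]=((g[s]<110)&(hsv[s][...,1]<90))*255
    n,l,st,ce=cv2.connectedComponentsWithStats(m);k=1+np.argmax(st[1:,4])
    ys,xs=np.where(l==k)
    w=ray("top",np.c_[xs,ys],0.111)[:,:2]
    r=cv2.minAreaRect((w*1000).astype(np.float32));c=w.mean(0)
    ev,V=np.linalg.eigh(np.cov((w-c).T));d=V[:,1]
    print(nm,st[k],r,c,np.degrees(np.arctan2(d[1],d[0])),np.hypot(*c))
m=np.zeros(g.shape,np.uint8);s=(slice(225,305),slice(150,235));m[s]=((hsv[s][...,1]<60)&(hsv[s][...,2]>170))*255
cs,_=cv2.findContours(m,cv2.RETR_EXTERNAL,cv2.CHAIN_APPROX_NONE);c=max(cs,key=cv2.contourArea)
e=cv2.fitEllipse(c);print(e,ray("top",e[0],0.07))
b=cv2.resize(im[225:310,150:235],(400,400),interpolation=cv2.INTER_CUBIC)
sd=cv2.imread("pics/side0.png");b2=cv2.resize(sd[170:240,255:325],(400,400),interpolation=cv2.INTER_CUBIC)
cv2.imwrite("pics/c.png",np.hstack([b,b2]))
E
```

```text
[[230 166 202 235 236 234 193 204 204 200 186 227 237 234]
 [234 111 119 109 191 199 203 177 198 204 192 196 235 235]
 [228 102 102 103 106 113 130 105 112 189 200 146 229 234]
 [234 207 119  90 103 106 110 104 103  85 164 190 203 235]
 [235 233 235 208 106  92 104 104 105 110 108 178 128 237]
 [238 237 237 241 191 119  80  90 106 107  96  85 102 236]
 [235 237 235 239 195 118  83  78  78  86  88  81  78 235]
 [236 238 239 237 197 202 112  82  80 107 107  81 108 236]
 [236 237 236 235 197 203 198 125 112 123 128 124 148 154]
 [237 240 236 237 217 199 201 201 170 127 121 135 153 153]
 [237 236 237 235 236 199 195 191 180 144 138 157 155 153]]
full [162 252  35  14 235] ((499.8061828613281, 239.13743591308594), (68.83963012695312, 21.82266616821289), 81.60321044921875) [0.50010833 0.23432555] 72.62276768111316 0.5522832654068505
spare [405 219  40  26 407] ((551.2005004882812, -236.43983459472656), (86.75485229492188, 28.07553482055664), 60.46615219116211) [ 0.55219491 -0.23747236] 59.658713814902995 0.6010926210541343
((183.06796264648438, 261.3430480957031), (46.8701286315918, 52.63572692871094), 42.51554870605469) [[0.50221765 0.24341672 0.07      ]]
```

View pics/c.png

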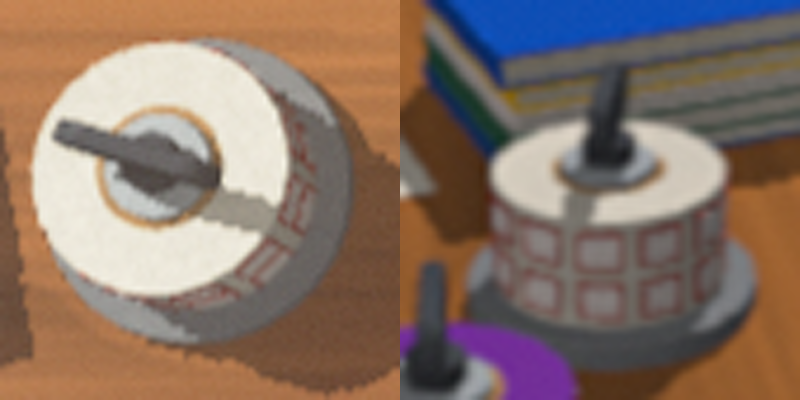

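The crops show the full roll's top centred near pixel (184,261) and the wings along world yaw of about 73°. I'll swing over there and look from close up.

move_arm(
  moves=[
    [0,0,-6,40,-32,-12,1],
    [0,0,-12,80,-65,-12,1],
    [0,0,-18,120,-97,-12,1],
    [0,0,-24,160,-129,-12,1],
    [0,0,-30,200,-162,-12,1],
    [0,0,-36,241,-194,-12,1],
    [0,0,-42,281,-226,-12,1],
    [0,0,-48,321,-258,-12,1],
    [0,0,-52,361,-291,-12,1],
    [0,0,-56,401,-323,-12,1],
  ],
)

```text
time: 1.35
tcp_pos: [0.4502, -0.0989, 0.251]
tcp_rot: [0.0, 0.804, 0.595, -0.0]
ft_force: [0.4, 0.0, 0.1]
grip_width: 0.0857
grip_force: 0.0
```

```bash
cat >> h.py <<'E'
from scipy.spatial.transform import Rotation as Ro
def tool(s=None):
    s=s or read_state();R=Ro.from_quat(np.roll(s["tcp_rot"],-1)).as_matrix();return np.array(s["tcp_pos"]),R
def rel(p):
    t,R=tool();return np.round(R.T@(np.array(p)-t)*1000,1),"yaw_x",np.degrees(np.arctan2(R[1,0],R[0,0])),"z",R[:,2]
E
python3 -c "
from h import *
print(rel([.475,.24,.25]),read_state()['time'],tool()[0])"
```

```text
(array([331.4, -74.9,   0.9]), 'yaw_x', np.float64(73.06585264932836), 'z', array([-3.77849986e-04, -2.90693139e-04, -9.99999886e-01])) 1.35 [ 0.450152   -0.09885067  0.25103263]
```

move_arm(
  moves=[
    [0,0,0,50,-11,0,1],
    [0,0,0,100,-22,0,1],
    [0,0,0,150,-34,0,1],
    [0,0,0,200,-45,0,1],
    [0,0,0,250,-57,0,1],
    [0,0,0,300,-68,0,1],
    [0,0,0,331,-75,0,1],
    [0,0,0,331,-75,0,1],
  ],
)

```text
time: 2.35
tcp_pos: [0.4736, 0.2416, 0.2507]
tcp_rot: [-0.001, 0.802, 0.597, -0.0]
ft_force: [-1.3, -0.4, 0.4]
grip_width: 0.0852
grip_force: 0.0
```

```bash
python3 - <<'E'
from h import *
c=camera_info("wrist");i=capture("wrist");cv2.imwrite("pics/w0.png",i[...,::-1])
np.savez("w0.npz",K=c["intrinsics"],E=c["extrinsics"]);print(np.round(c["intrinsics"],1).tolist())
E=np.array(c["extrinsics"]);q=E@[.502,.24,.115,1];q=q[:3];th=np.arctan2(np.hypot(*q[:2]),q[2]);K=np.array(c["intrinsics"])
print(K[:2,2]+K[0,0]*th*q[:2]/np.hypot(*q[:2]),rel([.502,.24,.25]))
E
```

```text
[[371.6, 0.0, 324.3], [0.0, 371.6, 238.1], [0.0, 0.0, 1.0]]
[360.12310587 219.56079386] (array([ 8.9, 26.1,  0.6]), 'yaw_x', np.float64(73.1114514883133), 'z', array([-1.40049031e-03, -3.58367934e-04, -9.99998955e-01]))
```

View pics/w0.png

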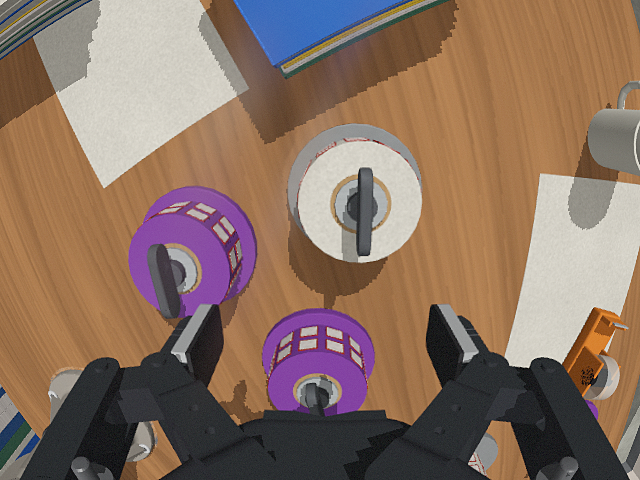

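The wrist view shows the full white roll at about (360,200), with its wing plate running upright from (365,170) to (363,254). Next I'll measure its centre and yaw.

```bash
python3 - <<'E'
from h import *
d=np.load("w0.npz");K,E=d["K"],d["E"];R,t=E[:3,:3],E[:3,3];o=-R.T@t
def wr(uv,z):
    v=(np.atleast_2d(uv).astype(float)-K[:2,2])/K[0,0];th=np.linalg.norm(v,axis=1)[:,None]
    r=np.c_[np.sin(th)*v/th,np.cos(th)]@R;return o+r*((z-o[2])/r[:,2])[:,None]
im=cv2.imread("pics/w0.png");hsv=cv2.cvtColor(im,cv2.COLOR_BGR2HSV)
s=(slice(160,262),slice(340,385))
m=np.zeros(im.shape[:2],np.uint8);m[s]=((hsv[s][...,2]<110)&(hsv[s][...,1]<90))*255
ys,xs=np.where(m>0)
for y in range(164,260,6): print(y,xs[ys==y].min() if (ys==y).any() else None,xs[ys==y].max() if (ys==y).any() else None)
m=np.zeros(im.shape[:2],np.uint8);s=(slice(130,265),slice(294,425));m[s]=((hsv[s][...,1]<45)&(hsv[s][...,2]>195))*255
c=max(cv2.findContours(m,cv2.RETR_EXTERNAL,cv2.CHAIN_APPROX_NONE)[0],key=cv2.contourArea)
p=wr(c[:,0],.07)[:,:2];print("roll",cv2.minEnclosingCircle((p*1000).astype(np.float32)))
print(wr([[366,170],[364,253],[365,212]],.115))
E
```

```text
164 None None
170 360 371
176 359 372
182 358 372
188 352 372
194 353 372
200 348 374
206 345 377
212 343 376
218 343 372
224 356 371
230 356 371
236 356 370
242 356 370
248 356 370
254 357 369
roll ((506.8151550292969, 241.06494140625), 54.46931076049805)
[[0.51608838 0.27490271 0.115     ]
 [0.49796708 0.213315   0.115     ]
 [0.50705361 0.24461084 0.115     ]]
```

```bash
python3 -c "
from h import *
print(rel([.507,.242,.095]),tool()[0])"
```

```text
(array([ 12.4,  30.5, 155.6]), 'yaw_x', np.float64(73.1114514883133), 'z', array([-1.40049031e-03, -3.58367934e-04, -9.99998955e-01])) [0.47440059 0.23905994 0.25067687]
```

move_arm(
  moves=[
    [0,0,0,12,30,0,1],
    [0,0,0,12,30,40,1],
    [0,0,0,12,30,80,1],
    [0,0,0,12,30,80,1],
    [0,0,0,12,30,80,1],
  ],
)

```text
time: 3.02
tcp_pos: [0.5083, 0.2403, 0.1727]
tcp_rot: [0.0, 0.805, 0.594, 0.001]
ft_force: [0.1, -0.1, -0.3]
grip_width: 0.0852
grip_force: 0.0
```

```bash
python3 - <<'E'
from h import *
print(rel([.507,.242,.095]),tool()[0])
i=capture("wrist");cv2.imwrite("pics/w1.png",i[...,::-1])
E
```

```text
(array([ 1.2, -1.9, 77.7]), 'yaw_x', np.float64(72.8571732171859), 'z', array([ 1.94601650e-03,  3.50997536e-04, -9.99998045e-01])) [0.50831243 0.24027857 0.17269425]
```

View pics/w1.png

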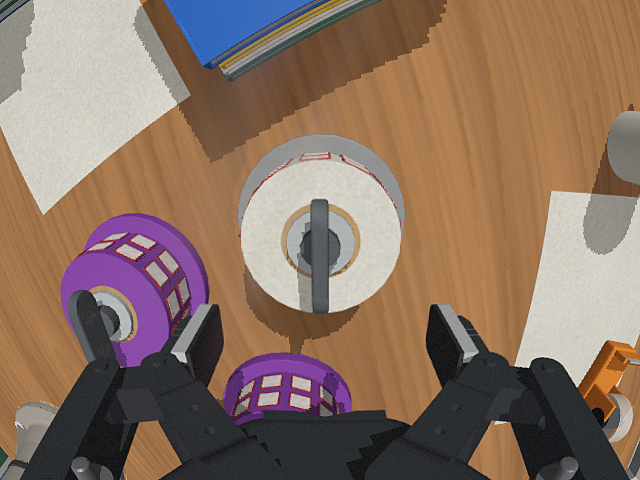

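The wing is centred between the fingers, at column 320 with the fingers midway at 324. I'll descend and close.

move_arm(
  moves=[
    [0,0,0,1,-2,30,1],
    [0,0,0,1,-2,60,1],
    [0,0,0,1,-2,78,1],
    [0,0,0,1,-2,78,0.6],
    [0,0,0,1,-2,78,0.3],
    [0,0,0,1,-2,78,0],
    [0,0,0,1,-2,78,0],
    [0,0,0,1,-2,78,0],
    [0,0,0,1,-2,78,0],
  ],
  newtons=30,
)

```text
time: 4.2
tcp_pos: [0.5067, 0.2435, 0.0955]
tcp_rot: [0.0, 0.804, 0.595, 0.002]
ft_force: [-0.4, -0.6, 5.7]
grip_width: 0.0094
grip_force: 37.4
```

Gripped at 9.4 mm. Clockwise seen from above is positive about the tool's z axis, which points down.

move_arm(
  moves=[
    [0,0,3,0,0,0,0],
    [0,0,8,0,0,0,0],
    [0,0,13,0,0,0,0],
    [0,0,18,0,0,0,0],
    [0,0,23,0,0,0,0],
    [0,0,28,0,0,0,0],
    [0,0,33,0,0,0,0],
    [0,0,38,0,0,0,0],
    [0,0,42,0,0,0,0],
    [0,0,44,0,0,0,0],
  ],
)

```text
time: 5.45
tcp_pos: [0.5082, 0.2423, 0.0955]
tcp_rot: [0.0, 0.968, 0.249, 0.003]
ft_force: [1.9, -1.3, 5.4]
grip_width: 0.0093
grip_force: 37.4
```

```bash
python3 -c "
from h import *
s=read_state();print(rel([.507,.242,.095]),s['joint_positions'],s['moment'],s['ft_force'])"
```

```text
(array([-1.2, -0.4,  0.5]), 'yaw_x', np.float64(28.8478995015808), 'z', array([ 5.57759759e-03,  4.55743542e-04, -9.99984341e-01])) [-0.13097388  0.50047225 -0.47627887  1.66548647  0.26189078  1.03394769
 -1.75842398] [-0.42414417 -0.21459296  0.03133354] [ 1.8644319  -1.27223142  5.42025653]
```

move_arm(
  moves=[
    [0,0,3,0,0,0,0],
    [0,0,8,0,0,0,0],
    [0,0,13,0,0,0,0],
    [0,0,18,0,0,0,0],
    [0,0,23,0,0,0,0],
    [0,0,28,0,0,0,0],
    [0,0,33,0,0,0,0],
    [0,0,38,0,0,0,0],
    [0,0,43,0,0,0,0],
    [0,0,46,0,0,0,0],
  ],
)

```text
time: 6.7
tcp_pos: [0.5084, 0.2402, 0.0955]
tcp_rot: [0.001, 0.989, -0.15, 0.003]
ft_force: [2.3, -5.4, 7.7]
grip_width: 0.0095
grip_force: 37.3
```

move_arm(
  moves=[
    [0,0,0,0,0,0,0],
    [0,0,0,0,0,0,0.3],
    [0,0,0,0,0,0,1],
    [0,0,0,0,0,0,1],
    [0,0,0,0,0,0,1],
    [0,0,0,0,0,0,1],
    [0,0,0,0,0,-30,1],
    [0,0,0,0,0,-70,1],
    [0,0,0,0,0,-120,1],
    [0,0,0,0,0,-120,1],
  ],
)

```text
time: 7.95
tcp_pos: [0.5083, 0.2443, 0.2182]
tcp_rot: [-0.003, 0.989, -0.148, 0.004]
ft_force: [-0.1, 0.6, -0.7]
grip_width: 0.0857
grip_force: 0.0
```

```bash
python3 - <<'E'
from h import *
print(rel([.507,.242,.095]),tool()[0],read_state()["time"])
w=capture("wrist");t=capture("top")
b=cv2.resize(t[200:400,140:460],(640,400))
cv2.imwrite("pics/e.png",np.vstack([cv2.resize(w,(266,200)),cv2.resize(t[200:400],(640,200))[:,:266]])[...,::-1])
cv2.imwrite("pics/e2.png",np.hstack([cv2.resize(w,(400,300)),cv2.resize(t,(400,300))])[...,::-1])
E
```

```text
(array([ -1.5,   3.4, 123.2]), 'yaw_x', np.float64(-17.04457100406787), 'z', array([ 0.00921342,  0.00467763, -0.99994661])) [0.50831208 0.24425295 0.21818278] 7.95
```

View pics/e2.png

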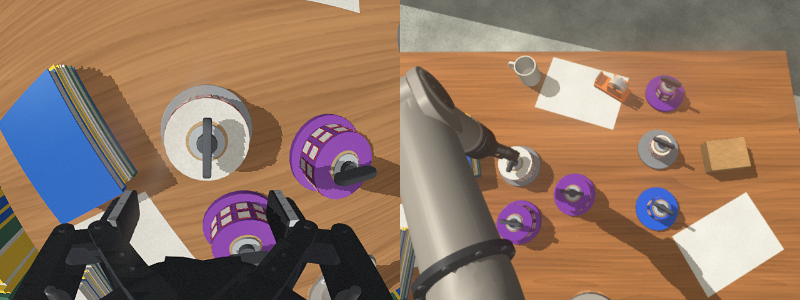

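The full roll's nut stayed lined up with the tool: the plate is upright at (207,150) in the left view. So it turned about 90° clockwise. The spare nut was not touched and the gripper is clear.

```bash
python3 -c "
from station import *
print(sign_off())"
```

```text
the job is handed in; nothing more can be done
None
```

I slackened the full roll's wing nut about 90° clockwise and released it, left the thin roll's nut untouched, and handed the job in with the gripper clear; no verdict came back.

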